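# Refit the misting filter and shut the lapped leaves of the service box

### The job

On the produce counter's misting service box, push the filter straight down until its tube bottoms in the push-fit. Then shut the two top leaves fully flat: first the rebated leaf (stepped edge), and only then the flanged leaf, so that its lip laps over the step. Leave the bottle, the wrench and the pail where they are.

Things in the scene. Friction and masses are not known exactly. Their poses are not given: they have to be found in the camera images.
- box_top (a point): Service box: open-topped grey steel box fixed on the counter, 200 mm long (its x), 230 mm wide (its y), 110 mm high, walls 4 mm. This point is the centre of its mouth, level with the rim, 110 mm above the counter. Its x points roughly away from the robot (the box is turned by up to 0.4 rad), its y to the robot's left, z up.
- filter (a joint): How far the filter's tube is pushed into its push-fit (m): 0 = standing highest, 0.022 = bottomed on a rigid stop. It slides straight down only and stays where it is left; the seal drags with a steady 8 N or so (a little more when pushed fast). While it stands up the leaves cannot close.
- filter_top (a point): Centre of the flat top of the filter: a white upright plastic cylinder 40 mm in diameter and 45 mm long with two grey bands, in the middle of the box, on a clear rigid tube 12 mm in diameter that enters the collet below. The top is 16 mm above the box rim when the joint reads 0 and 6 mm below the rim when bottomed.
- rebated_leaf (a joint): Opening angle (rad) of the rebated leaf: 0 = shut flat on the box, about 1.57 = upright, 2.1 = open to its stop. Stiff hinge: it stays where it is left (about 0.3 N m, plus the leaf's weight of 3.4 N or so). It must be shut before the flanged leaf; if the flanged one is shut first this leaf is held up on its lip at about 0.11 rad.
- rebated_leaf_hinge (a point): Middle of the rebated leaf's hinge line, on the rim of the box's +y side, 115 mm from box_top. The hinge runs along the box's x. The grey leaf is 200 mm long along the hinge, 12 mm thick; shut, its underside lies at rim height. Open, its top face looks outwards, away from the box.
- rebated_leaf_edge (a point): Middle of the free edge of the rebated leaf, 123 mm from the hinge, 2.5 mm above the leaf's underside. The full 12 mm thickness reaches 103 mm from the hinge, then comes a step: a ledge of only the lower 5 mm goes on to 123 mm. A finger sliding along the top face can catch on the step. The small dark plate is only a marking.
- flanged_leaf (a joint): Opening angle (rad) of the flanged leaf, in the same sense: 0 = shut flat, 2.1 = open to its stop. Same stiff hinge and weight. It is shut last, its lip lying over the other leaf's ledge with about 1.5 mm between.
- flanged_leaf_hinge (a point): Middle of the flanged leaf's hinge line, on the rim of the box's -y side (115 mm from box_top along -y). Leaf 200 mm long along the hinge, 12 mm thick; the full thickness reaches 104 mm from the hinge, then a lip of only the upper 5.5 mm goes on to 124 mm. When open its top face looks outwards.
- flanged_leaf_edge (a point): Middle of the free edge of the flanged leaf's lip, 124 mm from the hinge, about 9 mm above the leaf's underside.
- water_bottle: Bystander: clear bottle with a white cap, 64 mm in diameter, 190 mm tall, standing beyond the box. Origin at the centre of its underside.
- wrench: Bystander: steel wrench 190 mm long lying on the counter to the left. Origin on the counter under its middle.
- pail: Bystander: small red plastic pail, 140 mm across the rim, 120 mm tall, standing to the right. Origin at the centre of its underside.

How it is judged:
On the way, in this order (a step that is already met when the one before it is completed fails the run):
1. the filter tube is bottomed while both leaves still stand open (value of joint filter above 0.019 m and value of joint each of rebated_leaf, flanged_leaf above 0.5 rad), for 0.2 s.
2. the rebated leaf is shut flat while the flanged leaf is still open (value of joint rebated_leaf below 0.035 rad and value of joint flanged_leaf above 0.15 rad), for 0.2 s.
3. the flanged leaf is shut flat over it (value of joint each of rebated_leaf, flanged_leaf below 0.035 rad), for 0.2 s.
At the end, for the whole second after the job is handed in: The filter is bottomed (within 3 mm), both leaves are shut flat (within 0.035 rad, about 4 mm at the edge) and still, the flanged leaf's lip lying over the rebated leaf's ledge (all of step 3 and value of joint filter above 0.019 m and velocity of joint rebated_leaf between -0.05 and 0.05 rad/s and velocity of joint flanged_leaf between -0.05 and 0.05 rad/s); the robot touches nothing.
It fails at once if the bottle is moved by more than 40 mm or tipped over (distance of water_bottle from where it was at the start of the episode above 0.04 m or angle between water_bottle's own z axis and vertical above 0.5 rad).
It fails at once if the wrench is moved by more than 40 mm (distance of wrench from where it was at the start of the episode above 0.04 m).
It fails at once if the pail is moved by more than 40 mm or tipped over (distance of pail from where it was at the start of the episode above 0.04 m or angle between pail's own z axis and vertical above 0.5 rad).
It also fails if it takes over 51 s, if anything falls off the work surface, if the arm or the gripper's body presses on something with over 40 N, if the wrist force passes 120 N, or if a joint passes its speed limit or range.

### The arm

A 7-joint arm with a two-finger parallel gripper is mounted at the origin on the work surface. World frame = base frame: x ahead of the robot, y to its left, z up, the work surface at z = 0. Lengths are in m, angles in rad, forces in N, time in s.
With the tool pointing down it reaches from about 0.425 to 0.925 m from the base axis. Payload 6.8 kg.
Tool frame: the origin (TCP) lies midway between the tips of the shut fingers; the grasp point (between the pads) lies 19 mm behind it; z points along the fingers, y is the line along which they close (so a half turn about z gives the same grasp; the last joint's range is limited). The gripper opens to 88 mm and grips with 3 to 60 N. Pads are 20 mm wide; open, the fingers measure 115 mm over their backs; the gripper's body (75 mm by 178 mm) begins 61 mm behind the grasp point.
Start: joints at [1.044, 0.477, 0.022, 1.555, -0.011, 1.109, -0.083], TCP at [0.275, -0.617, 0.223] pointing down, gripper open.
Joint ranges: [-2.96, 2.96], [-0.34, 2.1], [-1.41, 1.46], [0.24, 2.44], [-1.37, 4.51], [0.17, 1.92], [-2.96, 2.96]. Speed limits (rad/s): [2.39, 2.39, 3.14, 3.14, 3.14, 3.14, 3.14].

### API

Orientations are given as [roll, pitch, yaw] about the fixed x, y, z axes, in that order (R = Rz(yaw) Ry(pitch) Rx(roll)).
In Python, from plant import read_state, imaging, job gives the robot as it stands. The module is installed in compiled form; this text tells all that it offers.
- The arm moves only by the shell command python3 -m inch 'ROWS' [FORCE]. ROWS is JSON, a list of rows, each a list of 3 entries, a list of its own where there are three numbers: the opening, from 0 (shut) to 1 (fully open), then the shift along the tool's x, y, z in cm, then the turn about the tool's z in rad. In form: [[claw, [x, y, z], roll], ...]. A call has 1 to 12 rows; each row shifts and turns the commanded pose from where the row before left it, along the tool's axes as they then stand; what a row does not reach is not made up. A row lasts 1/12 s, in which the tool goes at most 41.7 mm and 7.16 degrees, less where a joint would pass 70% of its speed; a pose out of reach is approached as far as the arm can. A call with a gripper value outside its range is refused whole. The fingers move at their own pace and stop on an object; FORCE is the grip in N (left out, the last holds). Time passes only in rows, so rows that do not move let the fingers close. It gives the time, the measured TCP pose, the force, the opening and the grip force at its end, in the units of the state.
- read_state(): the state, without advancing time (a new reading comes with each control period).
- imaging.camera(name): name is "scene" or "top"; returns the picture (480x640x3 uint8, red, green, blue); there is no depth.
- imaging.camera_params(name): a dict with "vfov" (degrees; the focal length in pixels is half the picture's height over the tangent of half this angle, whatever the lens; pixels are square), "cx", "cy" (the principal point, pixels), "k1" (the pictures are not rectified: a ray, as slopes to the right and down, at radius r is drawn at 1 + k1 r^2 times it, then the intrinsics apply), "rvec" (rotation vector, rad) and "tvec" (3), from world to camera coordinates, as OpenCV has them. Camera axes: x right, y down, z forward; pixel columns grow to the right and rows downward; lengths in m; the calibration is good to about 2 mm. A picture is of the moment at which its call begins. camera_params takes no time and is no camera call.
- job.hand_in(): hands the job in; it is judged then, once.
The state is a dict: "time": time; "joint_pos": joint angles; "qd": joint speeds; "tau": joint torques, N m; "ee_pos": TCP position; "ee_rot": TCP orientation; "ft_force": force on the tool from outside, world axes, zero at the start; "torque": the same for the moment, N m; "width": finger opening in m; "finger_force": force on a finger pad.
Only numpy, scipy, OpenCV 4.12 (cv2) and the standard library are available. Lean on these libraries where they do the work, as an engineer would, in place of code of your own. Each camera call takes 0.05 s, during which the arm holds its last target. There are 200 camera calls.

## Working session

There is one attempt and no reset: what is moved stays moved. The work goes in short steps, Python scripts to look and compute and a shell command to move; the robot and the scene stay as the last step left them, time stands still between calls to the robot, and variables do not carry over. Pictures are saved under pics/ and viewed, at most 10 in all, crops included, and the job is handed in when it is done.

```bash
mkdir -p pics
cat > h.py <<'E'
import numpy as np, cv2
from plant import read_state, imaging, job
def cam(n):
    p=imaging.camera_params(n); f=240/np.tan(np.radians(p['vfov'])/2)
    R=cv2.Rodrigues(np.array(p['rvec'],float))[0]; t=np.array(p['tvec'],float)
    K=np.array([[f,0,p['cx']],[0,f,p['cy']],[0,0,1]]); return K,np.array([p['k1'],0,0,0,0.]),R,t
def ray(n,uv):
    K,d,R,t=cam(n); s=cv2.undistortPoints(np.array([[uv]],float),K,d)[0,0]
    v=R.T@np.array([s[0],s[1],1]); return -R.T@t, v/np.linalg.norm(v)
def onz(n,uv,z):
    c,v=ray(n,uv); return c+v*(z-c[2])/v[2]
def proj(n,P):
    K,d,R,t=cam(n); return cv2.projectPoints(np.array(P,float).reshape(-1,1,3),cv2.Rodrigues(R)[0],t,K,d)[0][:,0]
def tri(uva,uvb,a='scene',b='top'):
    A=np.zeros((3,3));y=np.zeros(3)
    for n,uv in((a,uva),(b,uvb)):
        c,v=ray(n,uv);M=np.eye(3)-np.outer(v,v);A+=M;y+=M@c
    return np.linalg.solve(A,y)
def shot(n,name):
    im=imaging.camera(n); cv2.imwrite(f'pics/{name}.png',im[:,:,::-1]); return im
E
python3 - <<'E'
from h import *
for n in('scene','top'):
    shot(n,n+'0'); c,v=ray(n,(320,240)); print(n,c.round(3),v.round(3),cam(n)[0][0,0])
s=read_state(); print(s)
E
```

```text
scene [ 1.332 -0.031  1.271] [-0.539  0.035 -0.842] 454.59887004130746
top [0.55  0.019 1.1  ] [ 0.053 -0.031 -0.998] 435.4090892873006
{'time': 0.1, 'joint_pos': array([ 1.04393085,  0.47770935,  0.02235316,  1.55632703, -0.01147814,
        1.10929618, -0.08310435]), 'qd': array([ 2.12031294e-04, -9.06827950e-04,  6.52679769e-05, -1.28873257e-03,
        8.30239963e-04,  1.77779325e-03,  5.44692288e-04]), 'tau': array([ 4.58155570e-03, -5.84089494e+01,  1.54062152e+00, -2.73310965e+01,
       -5.41048846e-02,  1.31215420e-02,  3.24603423e-05]), 'ee_pos': array([ 0.27423873, -0.61619722,  0.22179537]), 'ee_rot': array([-3.13998726e+00,  1.40786369e-04,  4.18781951e-01]), 'ft_force': array([ 0.59282592, -0.19752688,  0.37018048]), 'torque': array([-0.00840287, -0.01829622, -0.03722353]), 'finger_force': 0.0, 'width': 0.08783148416186316}
```

View pics/scene0.png

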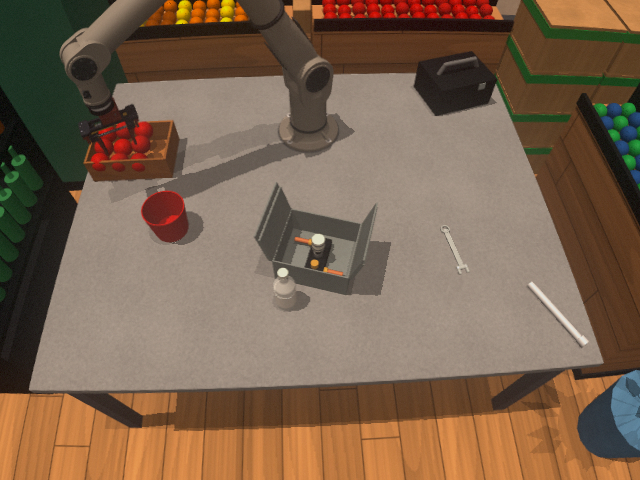

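View pics/top0.png

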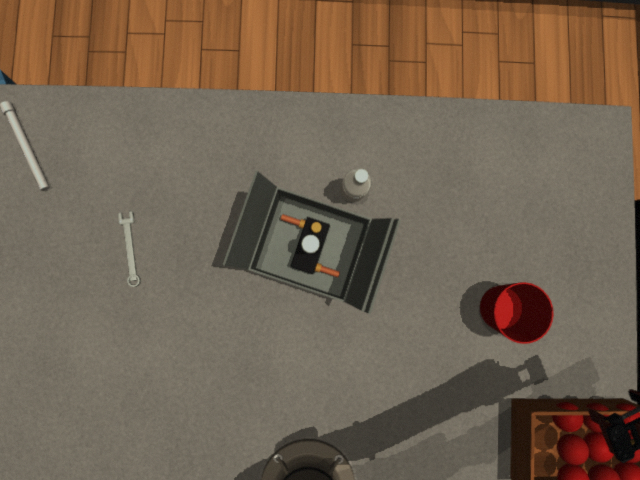

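The scene view shows the box at about (318,250), with the bottle at (284,290), the pail at (167,216) and the wrench at (455,250). In the top view the filter cap is at (311,244), the +y (rebated) leaf is on the left around (250,222), and the flanged leaf is on the right around (372,265). I'll zoom in for the corners.

Run:
```python
import cv2,numpy as np
a=cv2.imread('pics/scene0.png')[175:315,245:395]; b=cv2.imread('pics/top0.png')[165:325,205:405]
cv2.imwrite('pics/cs.png',cv2.resize(a,None,fx=4,fy=4,interpolation=2))
cv2.imwrite('pics/ct.png',np.clip(cv2.resize(b,None,fx=3.7,fy=3.7,interpolation=2).astype(float)*1.5,0,255).astype('uint8'))
```

```text
(no output)
```

View pics/cs.png

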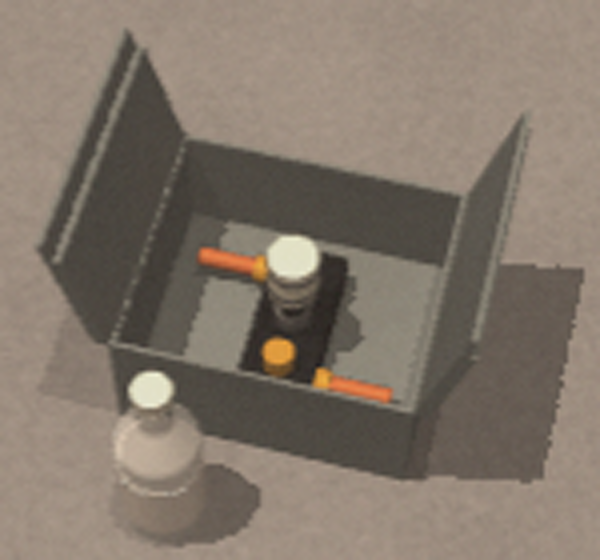

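View pics/ct.png

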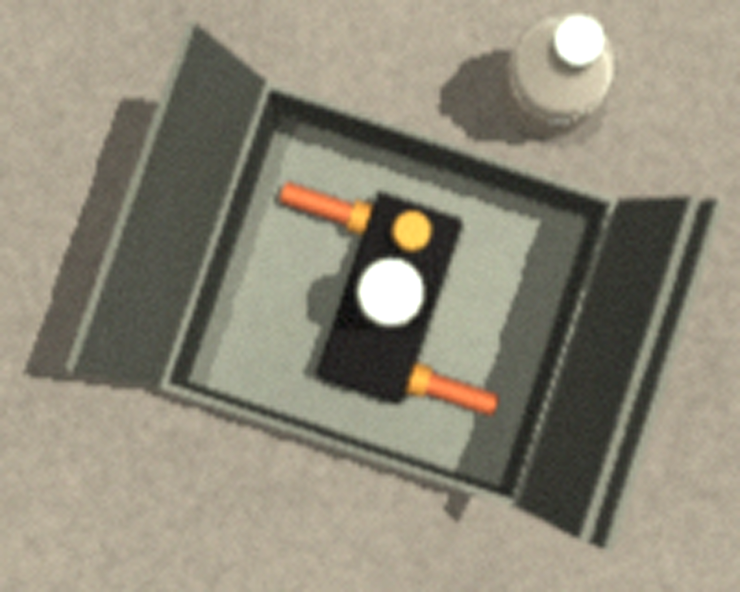

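The crops show the rim corners in the top crop at (270,92), (608,207), (167,385) and (512,495). The filter top is at (392,291), the rebated edge runs (195,28)–(72,372), and the flanged lip runs (714,200)–(606,545).

Run:
```python
from h import *
T=lambda u,v:(u/3.7+205-.36,v/3.7+165-.36)
S=lambda u,v:(u/4+245-.37,v/4+175-.37)
c=np.array([onz('top',T(*p),.11) for p in((270,92),(608,207),(167,385),(512,495))])
print(c.round(4)); ctr=c.mean(0)
print('ctr',ctr.round(4),'yaw',[np.arctan2(*(c[i]-c[j])[[1,0]]).round(3) for i,j in((0,2),(1,3))],[ (np.arctan2(*(c[i]-c[j])[[1,0]])-np.pi/2).round(3) for i,j in((0,1),(2,3))])
print(np.linalg.norm(c[0]-c[1]),np.linalg.norm(c[0]-c[2]))
# filter top
im=imaging.camera('top'); m=(im[200:280,270:350].min(2)>200).astype('uint8'); M=cv2.moments(m,True); uv=(270+M['m10']/M['m00'],200+M['m01']/M['m00']); print('white',uv,M['m00'])
print('filter top',onz('top',uv,.126).round(4), 'tri',tri(S(292,258),uv).round(4))
print('rebated +x,-x', tri(S(475,350),T(195,28)).round(4),tri(S(527,115),T(72,372)).round(4))
print('flanged +x,-x', tri(S(42,248),T(714,200)).round(4),tri(S(128,35),T(606,545)).round(4))
b=(360.5,176.5); print('bottle cap',onz('top',b,.19).round(3))
sp=(520,310);print('pail',onz('top',(523,312),.12).round(3))
```

```text
[[ 0.7162  0.0878  0.11  ]
 [ 0.6505 -0.1235  0.11  ]
 [ 0.5338  0.145   0.11  ]
 [ 0.4719 -0.0677  0.11  ]]
ctr [0.5931 0.0104 0.11  ] yaw [np.float64(-0.304), np.float64(-0.303)] [np.float64(-0.301), np.float64(-0.283)]
0.2211828782083056 0.19114291384387241Traceback (most recent call last):
  File "<stdin>", line 9, in <module>
ZeroDivisionError: float division by zero
```

Run:
```python
from h import *
T=lambda u,v:(u/3.7+205-.36,v/3.7+165-.36)
S=lambda u,v:(u/4+245-.37,v/4+175-.37)
uv=T(391,291)
yaw=-.30; ctr=onz('top',uv,.126); print('filter top',ctr.round(4), 'tri',tri(S(292,258),uv).round(4))
R=np.array([[np.cos(yaw),-np.sin(yaw),0],[np.sin(yaw),np.cos(yaw),0],[0,0,1]]); 
o=np.r_[ctr[:2],.11]
for n,p,q in(('reb+x',S(475,350),T(195,28)),('reb-x',S(527,115),T(72,372)),('fl+x',S(42,248),T(714,200)),('fl-x',S(128,35),T(606,545))):
    w=tri(p,q); print(n,w.round(4),'box frame',(R.T@(w-o)).round(4))
print('bottle cap box',(R.T@(onz('top',(360.5,176.5),.19)-o)).round(3))
print('pail box',(R.T@(onz('top',(523,312),.12)-o)).round(3), o,'R',R.round(3))
```

```text
filter top [0.5942 0.0098 0.126 ] tri [0.5942 0.0098 0.1246]
reb+x [0.7327 0.124  0.2178] box frame [0.0986 0.1501 0.1078]
reb-x [0.5414 0.1823 0.2225] box frame [-0.1014  0.1492  0.1125]
fl+x [ 0.6442 -0.165   0.2265] box frame [ 0.0995 -0.1522  0.1165]
fl-x [ 0.4553 -0.108   0.2241] box frame [-0.0979 -0.1536  0.1141]
bottle cap box [ 0.166 -0.056  0.08 ]
pail box [ 0.007 -0.51   0.01 ] [0.59418286 0.00977248 0.11      ] R [[ 0.955  0.296  0.   ]
 [-0.296  0.955  0.   ]
 [ 0.     0.     1.   ]]
```

```bash
python3 -m inch '[[0,[0,0,-2],0],[0,[0,0,-2],0],[0,[0,0,-2],-0.122],[0,[0,0,-2],-0.122],[0,[0,0,0],-0.122],[0,[0,0,0],-0.122],[0,[0,0,0],-0.122],[0,[0,0,0],-0.122],[0,[0,0,0],-0.122],[0,[0,0,0],0],[0,[0,0,0],0]]'
cat > w.py <<'E'
from h import *
s=read_state(); y=-.30; o=np.array([.5942,.0098,.11]); R=np.array([[np.cos(y),-np.sin(y),0],[np.sin(y),np.cos(y),0],[0,0,1]])
print('t',round(s['time'],2),'box xyz mm',((R.T@(s['ee_pos']-o))*1e3).round(1),'rot',s['ee_rot'].round(3),'F',(R.T@s['ft_force']).round(1),'w',round(s['width'],4),'q',s['joint_pos'].round(2))
E
python3 w.py
```

```text
time: 1.07
ee_pos: [0.2743, -0.6166, 0.3023]
ee_rot: [-3.141, -0.001, 1.269]
ft_force: [-0.3, -0.0, 0.0]
width: 0.0183
finger_force: 0.0
t 1.07 box xyz mm [-120.5 -693.   192.3] rot [-3.141e+00 -1.000e-03  1.269e+00] F [-0.3 -0.1  0. ] w 0.0183 q [ 1.16  0.43 -0.14  1.45  0.06  1.27  0.71]
```

```bash
python3 -m inch '[[0,[2.9,0.5,0],0],[0,[2.9,0.5,0],0],[0,[2.9,0.5,0],0],[0,[2.9,0.5,0],0],[0,[2.9,0.5,0],0],[0,[2.9,0.5,0],0],[0,[2.9,0.5,0],0],[0,[2.9,0.5,0],0],[0,[2.9,0.5,0],0],[0,[2.9,0.5,0],0],[0,[2.9,0.5,0],0],[0,[2.9,0.5,0],0]]' >/dev/null
python3 -m inch '[[0,[2.9,0.5,0],0],[0,[2.9,0.5,0],0],[0,[2.9,0.5,0],0],[0,[2.9,0.5,0],0],[0,[2.9,0.5,0],0],[0,[2.9,0.5,0],0],[0,[2.9,0.5,0],0],[0,[2.9,0.5,0],0],[0,[2.9,0.5,0],0],[0,[2.9,0.5,0],0],[0,[2.9,0.5,0],0],[0,[0,0,0],0]]' >/dev/null; python3 w.py
```

```text
t 3.07 box xyz mm [ -7.4 -18.6 192.7] rot [-3.141 -0.004  1.277] F [-0.7  0.4 -0.4] w 0.0003 q [ 0.32  0.3  -0.52  1.66  0.15  1.22 -0.53]
```

```bash
python3 -m inch '[[0,[1.9,0.7,0],0],[0,[0,0,2.5],0],[0,[0,0,2.5],0],[0,[0,0,2.5],0],[0,[0,0,2.5],0],[0,[0,0,2.5],0],[0,[0,0,2.5],0],[0,[0,0,1],0],[0,[0,0,0],0],[0,[0,0,0],0]]' >/dev/null; python3 w.py
```

```text
t 3.9 box xyz mm [ 0.6 -6.8 33. ] rot [-3.141  0.     1.271] F [0.8 0.1 0.4] w 0.0008 q [ 0.26  0.47 -0.48  1.81  0.27  0.93 -0.64]
```

```bash
python3 -m inch '[[0,[0.7,0,0.6],0],[0,[0,0,0.6],0],[0,[0,0,0.3],0],[0,[0,0,0.3],0],[0,[0,0,0.3],0],[0,[0,0,0.3],0],[0,[0,0,0.3],0],[0,[0,0,0.3],0],[0,[0,0,0],0]]' >/dev/null; python3 w.py;  python3 -m inch '[[0,[0,0,0.3],0],[0,[0,0,0.3],0],[0,[0,0,0.3],0],[0,[0,0,0],0]]' >/dev/null; python3 w.py
```

```text
t 4.65 box xyz mm [0.5 0.7 3.3] rot [ 3.141 -0.     1.273] F [-2.1 -0.3  3. ] w 0.0003 q [ 0.23  0.51 -0.47  1.82  0.29  0.87 -0.67]
t 4.98 box xyz mm [ 0.6  0.7 -5.6] rot [ 3.141 -0.     1.273] F [-1.7 -0.1  4. ] w 0.0004 q [ 0.23  0.52 -0.46  1.83  0.3   0.86 -0.68]
```

Next I'll press a little more until the force climbs, which shows the tube has hit the stop.

```bash
for i in 1; do python3 -m inch '[[0,[0,0,0.1],0],[0,[0,0,0.1],0],[0,[0,0,0],0]]' >/dev/null; python3 w.py; python3 -m inch '[[0,[0,0,0.1],0],[0,[0,0,0.1],0],[0,[0,0,0],0]]' >/dev/null; python3 w.py; done
```

```text
t 5.23 box xyz mm [ 0.7  0.8 -5.8] rot [3.14  0.    1.273] F [-7.4 -0.9 19.2] w 0.0008 q [ 0.23  0.52 -0.46  1.83  0.3   0.86 -0.68]
t 5.48 box xyz mm [ 0.8  0.8 -6. ] rot [3.140e+00 1.000e-03 1.272e+00] F [-11.9  -4.6  33. ] w 0.0006 q [ 0.23  0.52 -0.46  1.83  0.3   0.86 -0.68]
```

```bash
python3 -m inch '[[0,[0,0,-1],0],[0,[0,0,-2.5],0],[0,[0,0,-3],0],[0,[0,0,-3],0],[0,[0,0,-3],0],[0,[0,0,-3],0],[0,[0,0,-1],0],[0,[0,0,0],0],[0,[0,0,0],0]]' >/dev/null; python3 w.py
python3 -m inch '[[0,[2,0,0],0],[0,[2.5,0,0],0],[0,[2.5,0,0],0],[0,[2.5,0,0],0],[0,[2.5,0,0],0],[0,[2.5,0,0],0],[0,[2.5,0,0],0],[0,[2,0,0],0],[0,[0,0,0],0],[0,[0,0,0],0]]' >/dev/null; python3 w.py
```

```text
t 6.23 box xyz mm [  0.2  -0.  154.2] rot [3.141 0.    1.272] F [-0.6 -0.7 -1.3] w 0.0003 q [ 0.28  0.35 -0.51  1.68  0.19  1.16 -0.58]
t 7.07 box xyz mm [ -1.4 190.7 151.8] rot [-3.138e+00  2.000e-03  1.275e+00] F [-0.2  0.  -0.4] w 0.0004 q [-0.02  0.51 -0.53  1.47  0.26  1.24 -0.88]
```

Run:
```python
from h import *
a=shot('top','t1')[165:325,205:405]
cv2.imwrite('pics/t1c.png',np.clip(cv2.resize(a,None,fx=3.7,fy=3.7,interpolation=2)[:,:,::-1].astype(float)*1.5,0,255))
# desired tip path (rebated, box frame mm): inner corner on outer face at r=85
th=np.radians([107,100,90,80,70,60,50,40,30,20,10,0])
y=115-85*np.cos(th)*1+12*np.sin(th)+10; z=85*np.sin(th)+12*np.cos(th)
print(np.c_[np.degrees(th),y,z].round(1))
```

```text
[[107.  161.3  77.8]
 [100.  151.6  81.6]
 [ 90.  137.   85. ]
 [ 80.  122.1  85.8]
 [ 70.  107.2  84. ]
 [ 60.   92.9  79.6]
 [ 50.   79.6  72.8]
 [ 40.   67.6  63.8]
 [ 30.   57.4  52.9]
 [ 20.   49.2  40.3]
 [ 10.   43.4  26.6]
 [  0.   40.   12. ]][ WARN:0@0.688] global loadsave.cpp:1063 imwrite_ Unsupported depth image for selected encoder is fallbacked to CV_8U.
```

View pics/t1c.png

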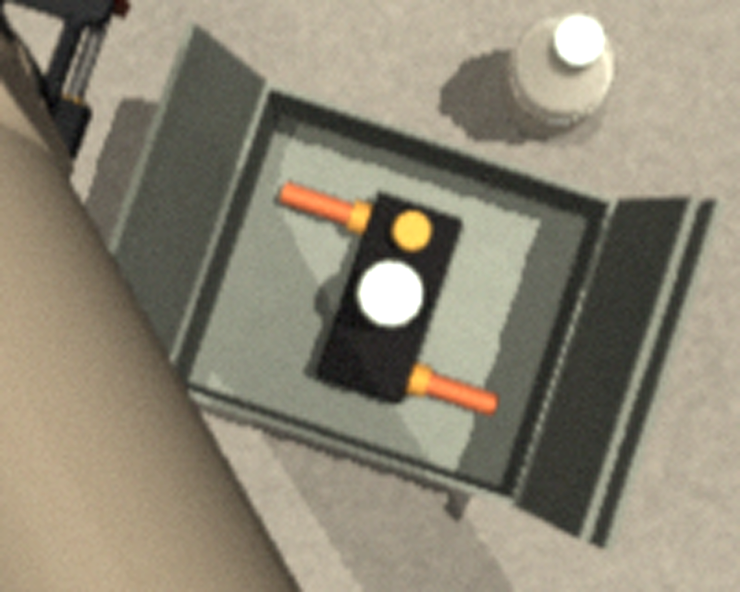

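The leaves haven't moved, and the gripper is outside the rebated leaf at about (75,125) in the crop. Next I'll lower it and push the leaf upright.

```bash
python3 -m inch '[[0,[0,0.1,2],0],[0,[0,0,2.5],0],[0,[0,0,2],0],[0,[0,0,0.5],0],[0,[0,0,0],0],[0,[-0.9,0,0],0],[0,[-0.9,0,0],0],[0,[-0.9,0,0],0],[0,[-0.9,0,0],0],[0,[-0.9,0,0],0],[0,[-0.9,0,0],0]]' >/dev/null; python3 w.py
python3 -m inch '[[0,[-0.8,0,0],0],[0,[-0.8,0,0],0],[0,[-0.8,0,0],0],[0,[-0.8,0,0.1],0],[0,[-0.7,0,0.2],0],[0,[-0.7,0,0.2],0]]' >/dev/null; python3 w.py
```

```text
t 8.03 box xyz mm [  1.8 137.4  87. ] rot [ 3.138 -0.004  1.273] F [0.4 4.4 3. ] w 0.0005 q [ 0.06  0.51 -0.52  1.62  0.28  1.08 -0.83]
t 8.53 box xyz mm [ 1.1 89.  79. ] rot [-3.141e+00  1.000e-03  1.272e+00] F [ 0.6  3.4 -0.4] w 0.0004 q [ 0.13  0.48 -0.52  1.68  0.27  1.05 -0.77]
```

```bash
python3 -m inch '[[0,[-0.5,0,0.3],0],[0,[-0.5,0,0.4],0],[0,[-0.6,0,0.4],0],[0,[-0.6,0,0.5],0],[0,[-0.5,0,0.5],0],[0,[-0.5,0,0.6],0],[0,[-0.4,0,0.6],0],[0,[-0.4,0,0.6],0],[0,[-0.3,0,0.7],0],[0,[-0.3,0,0.7],0]]' >/dev/null; python3 w.py
python3 -m inch '[[0,[-0.1,0,0.7],0],[0,[-0.1,0,0.7],0],[0,[-0.1,0,0.3],0],[0,[0,0,0],0]]' >/dev/null; python3 w.py
```

```text
t 9.37 box xyz mm [ 1.2 43.6 25.8] rot [-3.141  0.     1.273] F [ 0.2 -0.3  2.4] w 0.0007 q [ 0.19  0.51 -0.5   1.77  0.3   0.94 -0.73]
t 9.7 box xyz mm [ 1.3 41.7 12.2] rot [3.141e+00 1.000e-03 1.273e+00] F [-7.6 -5.6 25.1] w 0.0006 q [ 0.18  0.53 -0.49  1.78  0.31  0.91 -0.74]
```

```bash
python3 -m inch '[[0,[0,0,0.1],0],[0,[0,0,0],0],[0,[0,0,0],0],[0,[0,0,-1],0],[0,[0,0,-2.5],0],[0,[0,0,-3],0],[0,[0,0,-3],0],[0,[0,0,-3],0],[0,[0,0,-2],0],[0,[0,0,0],0]]' >/dev/null; python3 w.py
python3 -m inch '[[0,[-2,0,0],0],[0,[-2.5,0,0],0],[0,[-2.5,0,0],0],[0,[-2.5,0,0],0],[0,[-2.5,0,0],0],[0,[-2.5,0,0],0],[0,[-2.5,0,0],0],[0,[-2.5,0,0],0],[0,[-2.5,0,0],0],[0,[-1.5,0,0],0],[0,[0,0,0],0],[0,[0,0,0],0]]' >/dev/null; python3 w.py
python3 - <<'E'
from h import *
a=shot('top','t2')[165:325,205:405]
cv2.imwrite('pics/t2c.png',np.clip(cv2.resize(a,None,fx=3.7,fy=3.7,interpolation=2)[:,:,::-1].astype(float)*1.5,0,255).astype('uint8'))
E
```

```text
t 10.53 box xyz mm [  3.2  43.  158.1] rot [ 3.135e+00 -3.000e-03  1.273e+00] F [ 0.6 -0.2 -0.4] w 0.0005 q [ 0.22  0.38 -0.54  1.64  0.21  1.17 -0.66]
t 11.53 box xyz mm [   1.3 -194.   152.4] rot [-3.14  -0.     1.271] F [-0.9  0.3  0.7] w 0.0002 q [ 0.58  0.3  -0.46  1.75  0.14  1.13 -0.22]
```

View pics/t2c.png

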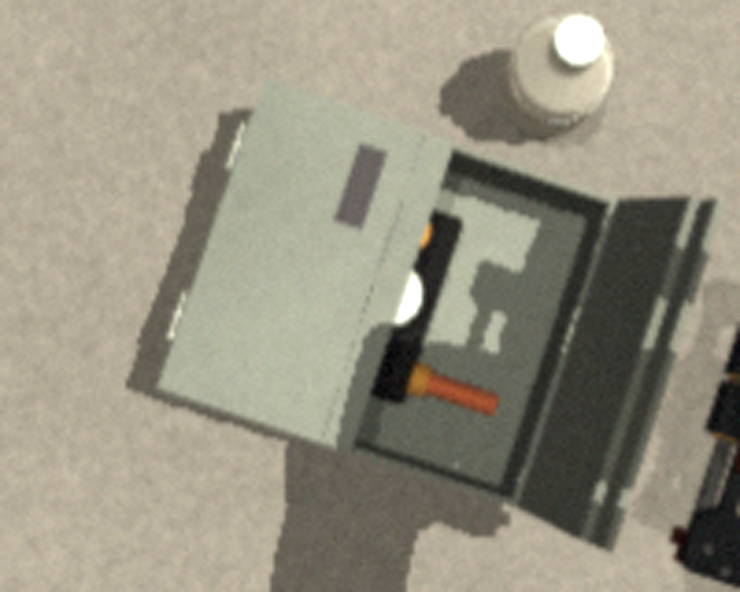

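The rebated leaf is flat, with its free edge running (450,150)–(345,445). The flanged leaf is still open and the tool is outside it, so I'll run the same path mirrored.

```bash
python3 -m inch '[[0,[0,-0.1,2],0],[0,[0,0,2.5],0],[0,[0,0,2],0],[0,[0,0,0.5],0],[0,[0.3,0,0],0],[0,[0.9,0,0],0],[0,[0.9,0,0],0],[0,[0.9,0,0],0],[0,[0.9,0,0],0],[0,[0.9,0,0],0],[0,[0.9,0,0],0]]' >/dev/null; python3 w.py
python3 -m inch '[[0,[0.8,0,0],0],[0,[0.8,0,0],0],[0,[0.8,0,0],0],[0,[0.8,0,0.1],0],[0,[0.7,0,0.2],0],[0,[0.7,0,0.2],0]]' >/dev/null; python3 w.py
```

```text
t 12.5 box xyz mm [   1.1 -136.1   84.4] rot [3.14  0.    1.273] F [ 0.9 -4.9  4.3] w 0.0003 q [ 0.48  0.37 -0.47  1.82  0.2   0.99 -0.37]
t 13.0 box xyz mm [  0. -90.  78.] rot [-3.14   0.     1.273] F [ 0.9 -3.8 -0.7] w 0.0008 q [ 0.4   0.39 -0.48  1.81  0.21  0.99 -0.46]
```

```bash
python3 -m inch '[[0,[0.5,0,0.3],0],[0,[0.5,0,0.4],0],[0,[0.6,0,0.4],0],[0,[0.6,0,0.5],0],[0,[0.5,0,0.5],0],[0,[0.5,0,0.6],0],[0,[0.4,0,0.6],0],[0,[0.4,0,0.6],0],[0,[0.3,0,0.7],0],[0,[0.3,0,0.7],0]]' >/dev/null; python3 w.py
python3 -m inch '[[0,[0.1,0,0.7],0],[0,[0.1,0,0.5],0],[0,[0.1,0,0.3],0],[0,[0,0,0],0]]' >/dev/null; python3 w.py
```

```text
t 13.83 box xyz mm [  0.3 -44.2  24.9] rot [-3.141 -0.     1.273] F [-1.1  0.2  2.3] w 0.0005 q [ 0.31  0.47 -0.47  1.84  0.26  0.9  -0.58]
t 14.17 box xyz mm [  0.5 -41.9  12.2] rot [3.142e+00 1.000e-03 1.272e+00] F [-6.2 -2.2 16. ] w 0.0006 q [ 0.3   0.48 -0.46  1.85  0.28  0.88 -0.59]
```

```bash
python3 -m inch '[[0,[0,0,0.1],0],[0,[0,0,0],0],[0,[0,0,0],0],[0,[0,0,-1],0],[0,[0,0,-2.5],0],[0,[0,0,-3],0],[0,[0,0,-3],0],[0,[0,0,-3],0],[0,[-2,0,-2],0],[0,[-2,0,0],0],[0,[-2,0,0],0],[0,[-2,0,0],0]]' >/dev/null
python3 -m inch '[[0,[-2.5,0,0],0],[0,[-2.5,0,0],0],[0,[-2.5,0,0],0],[0,[-2.5,0,0],0],[0,[-2.5,0,0],0],[0,[-2,0,0],0],[0,[0,0,0],0],[0,[0,0,0],0],[0,[0,0,0],0]]' >/dev/null; python3 w.py
python3 - <<'E'
from h import *
a=shot('scene','s3')[175:315,245:395]
cv2.imwrite('pics/s3c.png',cv2.resize(a,None,fx=4,fy=4,interpolation=2)[:,:,::-1])
E
```

```text
t 15.92 box xyz mm [   0.9 -265.7  154.4] rot [-3.141e+00 -1.000e-03  1.274e+00] F [ 0.6  0.9 -1.1] w 0.0006 q [ 0.67  0.3  -0.41  1.74  0.13  1.13 -0.08]
```

View pics/s3c.png

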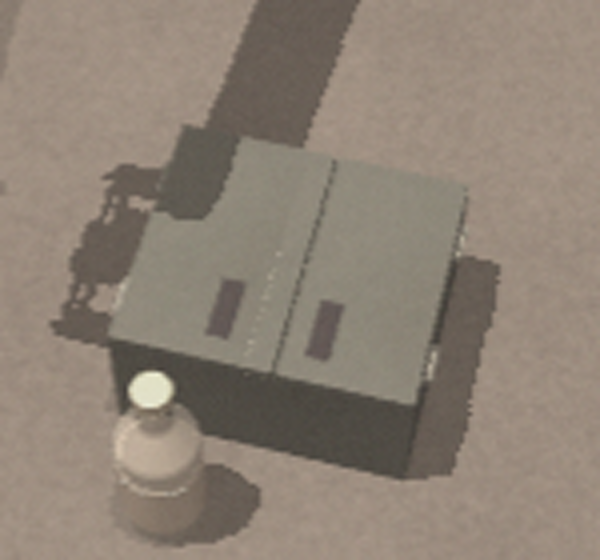

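Both leaves lie flat and flush, with the seam at about (305,260) in the crop. The bottle is where it was and the robot is clear, so I'm handing in.

```bash
python3 -c "
from plant import job; print(job.hand_in())"
```

```text
the job is handed in; nothing more can be done
None
```

The job is handed in: the filter is bottomed, the rebated leaf was shut first and then the flanged leaf over it, both look flat in the last picture, and the robot never went near the bottle, wrench or pail; the hand-in returned no verdict.

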